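Load a blank into the moulding carrier and shut its hold-down cover

ROBOT

A 6-joint arm with a two-finger parallel gripper is mounted at the origin on a cart in front of the work surface, level with it; the furniture and walls round the work are solid. World frame = base frame: x ahead of the robot, y to its left, z up, the work surface at z = 0. Lengths are in m, angles in rad, forces in N, time in s.
With the tool pointing down it reaches from about 0.25 to 0.725 m from the base axis. Payload 4 kg.
Tool frame: the origin (TCP) lies midway between the tips of the shut fingers; the grasp point (between the pads) lies 19 mm behind it; z points along the fingers, y is the line along which they close (so a half turn about z gives the same grasp; the last joint's range is limited). The gripper opens to 85 mm and grips with 20 to 120 N. Pads are 22 mm wide; open, the fingers measure 114 mm over their backs; the gripper's body (76 mm by 85 mm) begins 54 mm behind the grasp point. The pads swing forward as they close: fully open they stand 13 mm farther back than shut.
Start: joints at [-1.152, 0.241, 0.005, 1.335, 0, 1.571], TCP at [0.203, -0.457, 0.231] pointing down, gripper open.
Joint ranges: [-2.72, 2.72], [-1.05, 1.87], [-1.09, 1.28], [-1.99, 2.15], [-1.42, 1.44], [-3.14, 3.14]. Speed limits (rad/s): [2.79, 2.79, 3.14, 3.14, 3.14, 3.14].

INTERFACE

Orientations are given as a unit quaternion [x, y, z, w].
In Python, from workcell import bot gives the robot as it stands. The module is installed in compiled form; this text tells all that it offers.
- The arm moves only by the tool drive_tool, never from a script. Its arguments are lists of equal length, an entry for each row: "slide": the shift along the tool's x, y, z scaled (see below), a list of three; "rotation": the turn, a rotation vector about the tool's x, y, z scaled (see below), a list of three. A call has exactly 8 rows; each row is the pose to reach, as a shift and turn from the pose commanded when the call began, along the tool's axes at that moment; what a row does not reach only later rows make up. The controller multiplies each number of a shift by 250 mm and each number of a turn by 0.5 rad. A row lasts 1/8 s, in which the tool goes at most 62.5 mm and 10.7 degrees, less where a joint would pass 70% of its speed; a pose out of reach is approached as far as the arm can. A call with a number of a shift or a turn outside -1 to 1 is refused whole. A call with a gripper value outside its range is refused whole. "gripper" is the opening, from 0 (shut) to 1 (fully open), set as the call begins (left out, the last holds). The fingers move at their own pace and stop on an object; the grip force is fixed at half the most. Time passes only in rows, so rows that repeat a pose let the fingers close, or fill a call up. It gives the time, the measured TCP pose, the force, the opening and the grip force at its end, in the units of the state.
- bot.get_obs(): the state, without advancing time (a new reading comes with each control period).
- bot.camera(name): name is "scene" or "top" or "wrist"; returns a dict with "image" (420x560x3 uint8, red, green, blue), "z_map" (420x560 float32, m along the optical axis (not along the pixel's ray), 0 where there is no reading), "camera_matrix" (3x3 intrinsics, pixels), "k1" (the pictures are not rectified: a ray, as slopes to the right and down, at radius r is drawn at 1 + k1 r^2 times it, then the intrinsics apply), "xyz" and "orientation" of the camera in the world. Camera axes: x right, y up, looking along -z (the intrinsics and any distortion apply to the point x, -y, -z); pixel columns grow to the right and rows downward; lengths in m; the calibration is good to about 2 mm. A picture is of the moment at which its call begins.
- bot.job_done(): hands the job in; it is judged then, once.
The state is a dict: "clock": time; "joint_pos": joint angles; "joint_vel": joint speeds; "tau": joint torques, N m; "eef_pos": TCP position; "tool_rot": TCP orientation; "ft_force": force on the tool from outside, world axes, zero at the start; "ft_torque": the same for the moment, N m; "grip_width": finger opening in m; "grasp_force": force on a finger pad.
Only numpy, scipy, OpenCV 4.12 (cv2) and the standard library are available. Lean on these libraries where they do the work, as an engineer would, in place of code of your own. Each camera call takes 0.05 s, during which the arm holds its last target. There are 200 camera calls.

TASK

Load the pine blank into the moulding carrier: swing the hinged cover up and back to its stop, push the blank up the entry ramp and over the lip until it drops flat into the pocket, then lower the cover gently until it is fully shut on the blank. Do not let the cover swing or fall freely in either direction, and leave the other things on the machine table as they are.

Things in the scene. Friction and masses are not known exactly. Their poses are not given: they have to be found in the camera images.
- blank: the blank: plain pine block 50 x 110 x 32 mm (x, y, z), about 85 g, lying flat on the table among other pieces, long axis (y) across the view, turned up to 0.45 rad. Origin at the centre of its underside, z up. Either end may go first into the carrier.
- carrier: wooden moulding carrier, too heavy to move. Origin on the table under the middle of its pocket; +y is the push-in direction, +x points to the rear fence and hinge, away from the robot. Front (-x): rail 18 mm high, 10 mm thick, with two posts 45 mm high. Rear: fence 44 mm high, x 28 to 50 mm. At +y: end stop 38 mm high, y 57 to 95, with a turned handle, top 95 mm, at x 14, y 78.
- pocket (a point): centre of the pocket's bed, 7 mm above the table; axes as the carrier's. The pocket is 56 mm wide (x -28 to 28) and 114 mm long (y -57 to 57). Beside a blank in it there is no room for a finger; it is filled by pushing from the open entry at -y. The lip there is 12 mm above the table (5 mm above the bed), y -62 to -57.
- ramp_foot (a point): middle of the foot of the entry ramp, on the table at carrier y -100 mm; axes as the carrier's. The ramp rises from here to the lip (12 mm high over 38 mm). Guides 18 mm high on both sides stand about 71 mm apart here and narrow to 56 mm at the lip. Before the foot lies bare flat table. A pusher should rise with the ramp.
- cover (a joint): angle of the cover about its hinge (rad): 0 = shut, level; 1.80 = its back stop, leaning a little past upright, where it stays by itself. It starts shut. A plain hinge with little friction: let go below about 1.4 the cover (0.3 kg) falls. Shut on a seated blank it reads 0 to 0.02.
- cover_hinge (a point): middle of the hinge line, 48 mm above the table, at carrier x +54, y 0 mm; the line runs along the carrier's y. The cover plate is 8 mm plywood, its free edge 98 mm from the hinge line, 102 mm long (carrier y -44 to 58), its top 54 mm above the table when shut.
- cover_handle (a point): centre of the cover's pull bar: dark round wooden bar 14 mm thick, 44 mm long, parallel to the hinge, on two thin stays 28 mm apart, 27 mm off the cover's free edge, 120.4 mm from the hinge line. Shut it is at carrier x -64, y 0, z 72 mm; at the back stop x about 104, z about 157. Pinched over its two ends it can turn between the fingers. Its axes turn with the cover.
- short_offcut: bystander: shorter and flatter dark wood offcut 60 x 75 x 22 mm; origin under its centre.
- sanding_block: bystander: black sanding block 62 x 112 x 39 mm; origin under its centre.
- oil_can: bystander: oil can 72 mm wide and 165 mm tall (thin spout above 72 mm); origin under its centre.
- spacer_ring: bystander: turned steel spacer ring 60 mm wide, 20 mm high, lying at the right beside the machine fence; origin under its centre.
- setting_block: bystander: setting block 40 x 60 x 46 mm with a small black knob, behind the carrier; origin under its centre.
- tape_measure: bystander: tape measure 36 x 78 x 61 mm; origin under its centre.
- wedge: bystander: wooden wedge 30 x 120 x 24 mm; origin under its centre.
- spanner: bystander: spanner 194 mm long, 6 mm thick, flat in front of the carrier; origin under its centre.

How it is judged:
On the way, in this order (a step that is already met when the one before it is completed fails the run):
1. the cover is swung up and back to its stop (value of joint cover above 1.65 rad), for 0.2 s.
2. the blank, kept low in the entry, is pushed up the ramp and half over the lip, with the cover up (y of blank in the frame of carrier between -0.095 and -0.02 m and x of blank in the frame of carrier between -0.012 and 0.012 m and z of blank in the frame of carrier below 0.022 m and value of joint cover above 1.3 rad), for 0.1 s.
3. the blank has dropped flat into the pocket, with the cover still up (x of blank in the frame of carrier between -0.005 and 0.005 m and y of blank in the frame of carrier between -0.004 and 0.004 m and z of blank in the frame of carrier between 0.004 and 0.0095 m and angle between blank's own z axis and vertical below 0.03 rad and angle between the y axis of blank and the y axis of carrier, either way round below 0.06 rad and value of joint cover above 1.3 rad), for 0.2 s.
At the end, for the whole second after the job is handed in: The blank lies flat in the pocket between lip and end stop (within 5 mm of its centre across, 4 mm along, tilted under 0.03 rad), the cover is shut on it (under 0.035 rad), and both are at rest (x of blank in the frame of carrier between -0.005 and 0.005 m and y of blank in the frame of carrier between -0.004 and 0.004 m and z of blank in the frame of carrier between 0.004 and 0.0095 m and angle between blank's own z axis and vertical below 0.03 rad and angle between the y axis of blank and the y axis of carrier, either way round below 0.06 rad and value of joint cover below 0.035 rad and linear speed of blank below 0.02 m/s and velocity of joint cover between -0.1 and 0.1 rad/s); the robot touches nothing.
It fails at once if the cover falls or is slammed (closing faster than 2.5 rad/s) (velocity of joint cover below -2.5 rad/s).
It fails at once if the cover is flung open (opening faster than 3 rad/s) (velocity of joint cover above 3 rad/s).
It fails at once if another thing on the table is shoved away (more than 30 mm) (distance of any of short_offcut, sanding_block, oil_can, spacer_ring, setting_block, tape_measure, wedge, spanner from where it was at the start of the episode above 0.03 m).
It fails at once if the oil can is tipped over (angle between oil_can's own z axis and vertical above 0.5 rad).
It also fails if it takes over 72 s, if anything falls off the work surface, if the arm or the gripper's body presses on something with over 40 N, if the wrist force passes 120 N, or if a joint passes its speed limit or range.

## Working session

There is one attempt and no reset: what is moved stays moved. The work goes in short steps, Python scripts to look and compute and a tool call to move; the robot and the scene stay as the last step left them, time stands still between calls to the robot, and variables do not carry over. Pictures are saved under pics/ and viewed, at most 10 in all, crops included, and the job is handed in when it is done.

Besides the shell and the picture viewer there is one more tool, called after ">>>" as name(argument=value, ...), one argument or row to a line, values as JSON. drive_tool: Moves the arm, as the interface text tells. Shifts and turns lie within -1 to 1; 1 stands for 250 mm of shift or 0.5 rad of turn. Its arguments: {"type":"object","properties":{"slide":{"type":"array","items":{"type":"array","items":{"type":"number"}}},"rotation":{"type":"array","items":{"type":"array","items":{"type":"number"}}},"gripper":{"type":"number"}},"required":["slide","rotation"]}

```bash
mkdir -p pics; cat > h.py <<'E'
import numpy as np, cv2
from scipy.spatial.transform import Rotation as R
from workcell import bot
def cam(n,save=None):
    c=bot.camera(n)
    if save: cv2.imwrite('pics/'+save+'.png',c['image'][:,:,::-1])
    return c
def pts(c):
    K=np.array(c['camera_matrix']);z=c['z_map'];h,w=z.shape
    v,u=np.mgrid[:h,:w]; d=np.array([c['k1'],0,0,0],float)
    p=cv2.undistortPoints(np.stack([u.ravel(),v.ravel()],1).astype(np.float64)[:,None],K,d)[:,0].reshape(h,w,2)
    P=np.stack([p[...,0]*z,-p[...,1]*z,-z],-1)
    W=P@R.from_quat(c['orientation']).as_matrix().T+np.array(c['xyz'])
    W[z==0]=np.nan
    return W
E
python3 - <<'E'
from h import *
o=bot.get_obs(); print({k:np.round(v,3) for k,v in o.items()})
for n in ('scene','top'):
    c=cam(n,n+'0'); print(n,np.round(c['xyz'],3),np.round(c['orientation'],3),c['k1'],np.round(c['camera_matrix'],1).tolist())
    np.savez('pics/'+n+'0.npz',img=c['image'],W=pts(c))
E
```

```text
{'clock': np.float64(0.0), 'joint_pos': array([-1.152,  0.241,  0.004,  1.335, -0.   ,  1.571]), 'joint_vel': array([ 0.   ,  0.001, -0.001,  0.001, -0.   , -0.001]), 'tau': array([ 0.0000e+00, -3.7232e+01,  2.5241e+01,  1.7000e-02,  0.0000e+00,
       -0.0000e+00]), 'eef_pos': array([ 0.203, -0.456,  0.23 ]), 'tool_rot': array([ 0.978,  0.208, -0.   , -0.001]), 'ft_force': array([ 0.092, -1.226,  0.607]), 'ft_torque': array([ 0.024, -0.006,  0.046]), 'grasp_force': np.float64(0.0), 'grip_width': np.float64(0.085)}
scene [-0.287  0.697  0.588] [-0.217  0.501  0.765 -0.341] -0.13526825283550786 [[492.1, 0.0, 273.3], [0.0, 492.1, 215.6], [0.0, 0.0, 1.0]]
top [ 0.379 -0.072  1.12 ] [-0.057  0.064  0.708 -0.701] -0.0651626470105831 [[434.2, 0.0, 284.0], [0.0, 434.2, 213.2], [0.0, 0.0, 1.0]]
```

View pics/top0.png

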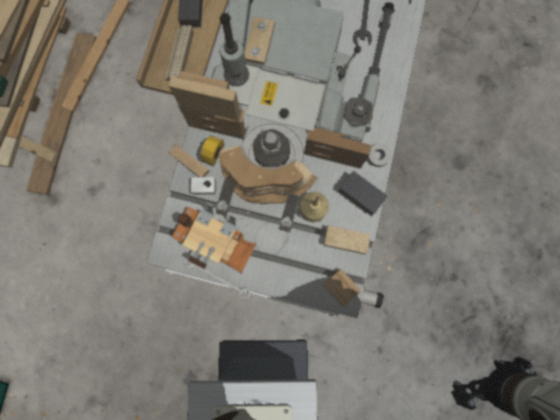

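View pics/scene0.png

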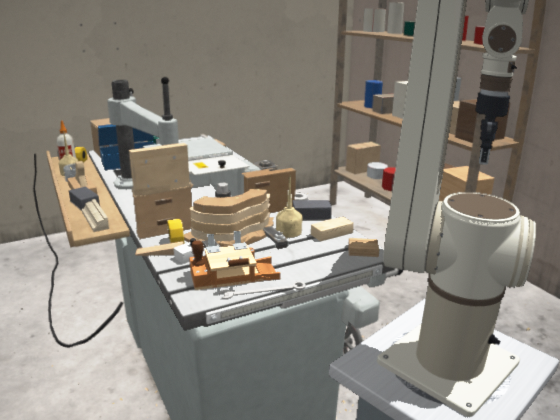

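The top view shows the carrier near (215,240), with its entry to the right at about (245,255) and its handle at (183,215). The blank is at (347,238), the offcut at (340,287) and the oil can at (314,205). The scene view agrees: carrier (230,262), blank (332,228).

```bash
python3 - <<'E'
from h import *
d=np.load('pics/top0.npz');img,W=d['img'],d['W']
cr=img[190:310,160:385]; cv2.imwrite('pics/crop1.png',cv2.resize(cr,None,fx=3.5,fy=3.5,interpolation=cv2.INTER_CUBIC)[:,:,::-1])
hsv=cv2.cvtColor(img,cv2.COLOR_RGB2HSV)
for (u,v) in [(347,238),(340,287),(314,205),(183,215),(215,240),(245,255),(197,262),(250,270),(300,250)]:
    print((u,v),img[v,u],hsv[v,u],np.round(W[v,u],3))
# blank: height 20-40mm region round (347,238)
def reg(W,seed,lo,hi):
    m=((W[...,2]>lo)&(W[...,2]<hi)).astype(np.uint8)
    n,l=cv2.connectedComponents(m); k=l[seed[1],seed[0]]
    return (l==k) if k else None
for nm,s,lo,hi in [('blank',(347,238),.02,.045),('off',(340,287),.012,.035)]:
    m=reg(W,s,lo,hi)
    if m is None: print(nm,'none');continue
    P=W[m]; print(nm,m.sum(),np.nanmean(P,0),cv2.minAreaRect((P[:,:2]*1000).astype(np.float32)))
# orange-red carrier mask
m=(hsv[...,0]<12)&(hsv[...,1]>140); m[:,:160]=0;m[:,280:]=0;m[:200]=0;m[290:]=0
P=W[m];print('carrier',m.sum(),cv2.minAreaRect((P[:,:2]*1000).astype(np.float32)))
E
```

```text
(347, 238) [182 164 134] [ 19  67 182] [ 0.501 -0.242  0.033]
(340, 287) [90 77 65] [14 71 90] [ 0.379 -0.222  0.02 ]
(314, 205) [113 103  79] [ 21  77 113] [ 0.577 -0.156  0.084]
(183, 215) [82 61 48] [ 11 106  82] [0.554 0.159 0.094]
(215, 240) [190 160 118] [ 18  97 190] [nan nan nan]
(245, 255) [151 102  66] [ 13 144 151] [0.463 0.017 0.007]
(197, 262) [75 58 48] [11 92 75] [0.442 0.125 0.083]
(250, 270) [160 164 157] [ 47  11 164] [ 0.425  0.005 -0.001]
(300, 250) [164 166 162] [ 45   6 166] [ 0.475 -0.124  0.001]
blank 887 [ 0.49725681 -0.24045567  0.03210728] ((497.5879821777344, -241.25917053222656), (110.86175537109375, 50.63089370727539), 77.15545654296875)
off 726 [ 0.37783646 -0.22599659  0.02251487] ((378.3369445800781, -226.10906982421875), (74.0359115600586, 60.526485443115234), 42.8296012878418)
carrier 1 ((486.15826416015625, 9.407426834106445), (0.0, 0.0), 0.0)
```

View pics/crop1.png

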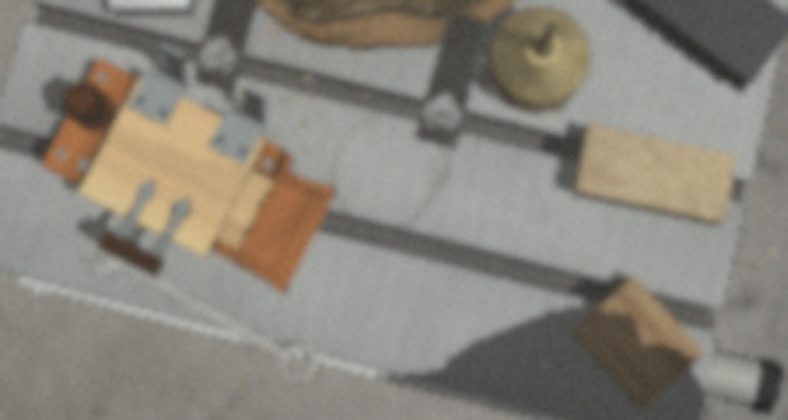

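The crop shows the cover with its pull bar at the lower left, around crop (130,250), and two hinges at the upper right. The red ramp is on the right, and the end stop with its turned handle is at the upper left. The spanner lies in front. Next I fit the carrier from the depth layers.

```bash
python3 - <<'E'
from h import *
d=np.load('pics/top0.npz');img,W=d['img'],d['W']
hsv=cv2.cvtColor(img,cv2.COLOR_RGB2HSV)
reg=np.zeros(W.shape[:2],bool);reg[200:280,165:262]=1
z=W[...,2]
print('nan in reg',np.isnan(z[reg]).sum())
m=reg&(z>.049)&(z<.059); n,l,st,_=cv2.connectedComponentsWithStats(m.astype(np.uint8)); m=l==1+np.argmax(st[1:,4])
P=W[m]; print('cover',m.sum(),P.mean(0),cv2.minAreaRect((P[:,:2]*1000).astype(np.float32)))
m=reg&(z>.065)&(z<.088); P=W[m]
n,l,st,_=cv2.connectedComponentsWithStats(m.astype(np.uint8))
for i in range(1,n):
    if st[i,4]>8: P=W[l==i]; print('hi',st[i],P.mean(0),cv2.minAreaRect((P[:,:2]*1000).astype(np.float32)))
m=reg&(z>.088); print('knob',m.sum(),W[m].mean(0))
m=reg&(z>.004)&(z<.014)&(hsv[...,1]>100); P=W[m]; print('ramp',m.sum(),P.mean(0),cv2.minAreaRect((P[:,:2]*1000).astype(np.float32)))
# red parts at any height
m=reg&(hsv[...,1]>130)&(hsv[...,0]<15); 
n,l,st,_=cv2.connectedComponentsWithStats(m.astype(np.uint8))
for i in range(1,n):
    if st[i,4]>30: P=W[l==i]; P=P[~np.isnan(P[:,0])]; print('red',st[i],np.nanmean(P,0),cv2.minAreaRect((P[:,:2]*1000).astype(np.float32)))
E
```

```text
nan in reg 32
cover 1563 [0.50678419 0.10090647 0.05479101] ((508.18035888671875, 100.76554870605469), (102.8173599243164, 101.23845672607422), 63.33640670776367)
hi [207 203   6   6  21] [0.58046493 0.0987745  0.07559957] ((580.4840698242188, 98.80233001708984), (13.300044059753418, 5.721009731292725), 61.27103042602539)
hi [178 214  12  11  30] [0.54126321 0.15577715 0.08339206] ((542.2546997070312, 157.99945068359375), (17.732006072998047, 27.436880111694336), 43.8795280456543)
hi [230 214   6   7  21] [0.55119397 0.0419452  0.07540632] ((551.5479125976562, 41.99861145019531), (16.02017593383789, 5.783939838409424), 55.599334716796875)
hi [188 254  20  16 134] [0.44269206 0.12449831 0.076125  ] ((447.0406188964844, 123.41415405273438), (43.99542999267578, 26.347679138183594), 63.766510009765625)
knob 82 [0.54561174 0.16020958 0.09294513]
ramp 341 [0.46598045 0.03275134 0.00855486] ((511.90216064453125, 93.14714813232422), (201.56150817871094, 71.53756713867188), 56.04255676269531)
red [185 210  12  11  54] [0.56410286 0.14848155 0.03905625] ((566.0043334960938, 149.23951721191406), (26.772573471069336, 21.075210571289062), 45.46980667114258)
red [173 224  16  17 118] [0.52224753 0.17569096 0.03960947] ((521.240966796875, 177.06106567382812), (26.351057052612305, 37.89000701904297), 60.70998001098633)
red [223 237  30  34 435] [0.46475826 0.02917575 0.00929645] ((467.20684814453125, 31.177879333496094), (50.161460876464844, 74.08779907226562), 57.17667007446289)
```

```bash
cat >> h.py <<'E'
def plan(p,psi,tilt=0,n=None):
    """moves to TCP p, tool y at world angle psi, tool down; prints per call slide+rot"""
    o=bot.get_obs(); p0=np.array(o['eef_pos']); R0=R.from_quat(o['tool_rot'])
    y=np.array([np.cos(psi),np.sin(psi),0]); z=np.array([0,0,-1.]); x=np.cross(y,z)
    R1=R.from_matrix(np.stack([x,y,z],1))
    rv=(R0.inv()*R1).as_rotvec(); d=R0.inv().apply(np.array(p)-p0)
    n=n or int(np.ceil(max(np.abs(d).max()/.245,np.abs(rv).max()/.49)))
    for k in range(n):
        Rk=R0*R.from_rotvec(rv*k/n)
        print('call',k,'slide',np.round(Rk.inv().apply(np.array(p)-p0)/n/.25,3),'rot',np.round(rv/n/.5,3))
E
python3 - <<'E'
from h import *
d=np.load('pics/top0.npz');W=d['W']
plan([.43,.13,.24],1.108)
for (u,v) in [(203,185),(210,150),(250,160),(265,180),(300,180),(265,150),(235,195),(288,205)]: print((u,v),np.round(W[v,u],3))
th=-.463;ex=np.array([np.cos(th),np.sin(th)]);ey=np.array([-ex[1],ex[0]]);o=np.array([.499,.0967])
q=W[...,:2]-o; a=q@ex;b=q@ey
m=(a>.1)&(a<.2)&(abs(b)<.13);print('max z behind',np.nanmax(W[...,2][m]),(a[m][np.nanargmax(W[...,2][m])],b[m][np.nanargmax(W[...,2][m])]))
E
```

```text
call 0 slide [ 0.357 -0.355 -0.007] rot [-0.    -0.001 -0.904]
call 1 slide [ 0.476 -0.163 -0.007] rot [-0.    -0.001 -0.904]
call 2 slide [ 0.499  0.061 -0.007] rot [-0.    -0.001 -0.904]
call 3 slide [ 0.423  0.273 -0.008] rot [-0.    -0.001 -0.904]
call 4 slide [ 0.261  0.43  -0.008] rot [-0.    -0.001 -0.904]
(203, 185) [0.641 0.123 0.036]
(210, 150) [0.726 0.103 0.062]
(250, 160) [ 0.686 -0.002  0.104]
(265, 180) [ 0.632 -0.039  0.117]
(300, 180) [ 0.636 -0.123  0.097]
(265, 150) [ 0.717 -0.038  0.085]
(235, 195) [0.621 0.044 0.002]
(288, 205) [ 0.59  -0.094  0.02 ]
max z behind 0.12621819246466914 (np.float64(0.19632460190898213), np.float64(0.04457286902606623))
```

>>> drive_tool(
  slide=[
    [0.045, -0.044, 0],
    [0.09, -0.089, 0],
    [0.135, -0.133, 0],
    [0.18, -0.178, 0],
    [0.225, -0.222, 0],
    [0.27, -0.266, 0],
    [0.315, -0.311, 0],
    [0.36, -0.355, 0],
  ],
  rotation=[
    [0, 0, -0.113],
    [0, 0, -0.226],
    [0, 0, -0.339],
    [0, 0, -0.452],
    [0, 0, -0.565],
    [0, 0, -0.678],
    [0, 0, -0.791],
    [0, 0, -0.904],
  ],
  gripper=1,
)

```text
clock: 1.1
eef_pos: [0.2498, -0.3381, 0.2313]
tool_rot: [0.906, 0.423, 0.0, 0.0]
ft_force: [-0.8, 0.2, -0.7]
grip_width: 0.0853
grasp_force: 0.0
```

>>> drive_tool(
  slide=[
    [0.06, -0.02, 0],
    [0.12, -0.04, 0],
    [0.18, -0.06, 0],
    [0.24, -0.08, 0],
    [0.3, -0.1, 0],
    [0.36, -0.12, 0],
    [0.42, -0.14, 0],
    [0.476, -0.163, 0],
  ],
  rotation=[
    [0, 0, -0.113],
    [0, 0, -0.226],
    [0, 0, -0.339],
    [0, 0, -0.452],
    [0, 0, -0.565],
    [0, 0, -0.678],
    [0, 0, -0.791],
    [0, 0, -0.904],
  ],
)

```text
clock: 2.1
eef_pos: [0.2953, -0.2209, 0.2313]
tool_rot: [0.788, 0.616, 0.0, 0.0]
ft_force: [0.5, 0.7, 0.7]
grip_width: 0.0858
grasp_force: 0.0
```

>>> drive_tool(
  slide=[
    [0.0625, 0.0075, 0],
    [0.125, 0.015, 0],
    [0.1875, 0.0225, 0],
    [0.25, 0.03, 0],
    [0.3125, 0.0375, 0],
    [0.375, 0.045, 0],
    [0.4375, 0.0525, 0],
    [0.5, 0.06, 0],
  ],
  rotation=[
    [0, 0, -0.113],
    [0, 0, -0.226],
    [0, 0, -0.339],
    [0, 0, -0.452],
    [0, 0, -0.565],
    [0, 0, -0.678],
    [0, 0, -0.791],
    [0, 0, -0.904],
  ],
)

```text
clock: 3.1
eef_pos: [0.3403, -0.1034, 0.2313]
tool_rot: [0.63, 0.777, 0.0, 0.0]
ft_force: [0.3, 0.6, 0.1]
grip_width: 0.0857
grasp_force: 0.0
```

>>> drive_tool(
  slide=[
    [0.053, 0.034, 0],
    [0.106, 0.068, 0],
    [0.159, 0.102, 0],
    [0.212, 0.136, 0],
    [0.265, 0.17, 0],
    [0.318, 0.204, 0],
    [0.371, 0.238, 0],
    [0.423, 0.273, 0],
  ],
  rotation=[
    [0, 0, -0.113],
    [0, 0, -0.226],
    [0, 0, -0.339],
    [0, 0, -0.452],
    [0, 0, -0.565],
    [0, 0, -0.678],
    [0, 0, -0.791],
    [0, 0, -0.904],
  ],
)

```text
clock: 4.1
eef_pos: [0.3856, 0.0141, 0.2313]
tool_rot: [0.44, 0.898, -0.0, 0.0]
ft_force: [-0.1, -0.5, 0.6]
grip_width: 0.0855
grasp_force: 0.0
```

>>> drive_tool(
  slide=[
    [0.037, 0.06, 0],
    [0.074, 0.12, 0],
    [0.111, 0.18, 0],
    [0.148, 0.24, 0],
    [0.185, 0.3, 0],
    [0.222, 0.36, 0],
    [0.26, 0.43, 0],
    [0.26, 0.43, 0],
  ],
  rotation=[
    [0, 0, -0.13],
    [0, 0, -0.26],
    [0, 0, -0.39],
    [0, 0, -0.52],
    [0, 0, -0.65],
    [0, 0, -0.78],
    [0, 0, -0.904],
    [0, 0, -0.904],
  ],
)

```text
clock: 5.1
eef_pos: [0.4318, 0.1315, 0.2311]
tool_rot: [0.228, 0.974, 0.0, 0.0]
ft_force: [-0.7, -0.1, 0.5]
grip_width: 0.0857
grasp_force: 0.0
```

```bash
python3 - <<'E'
from h import *
o=bot.get_obs(); print({k:np.round(o[k],3) for k in('clock','joint_pos','eef_pos','tool_rot','ft_force','grip_width')})
c=cam('wrist','w1'); W=pts(c); np.savez('pics/w1.npz',img=c['image'],W=W)
print(np.round(c['xyz'],3),np.round(R.from_quat(c['orientation']).as_matrix(),2).tolist(),c['camera_matrix'][0,0])
E
```

```text
{'clock': np.float64(5.1), 'joint_pos': array([ 0.296,  0.144, -0.115,  1.311,  0.   ,  0.755]), 'eef_pos': array([0.432, 0.131, 0.231]), 'tool_rot': array([0.228, 0.974, 0.   , 0.   ]), 'ft_force': array([-0.706, -0.086,  0.487]), 'grip_width': np.float64(0.086)}
[0.363 0.165 0.374] [[0.44, -0.85, -0.27], [0.9, 0.42, 0.13], [0.0, -0.3, 0.95]] 331.0284259912239
```

View pics/w1.png

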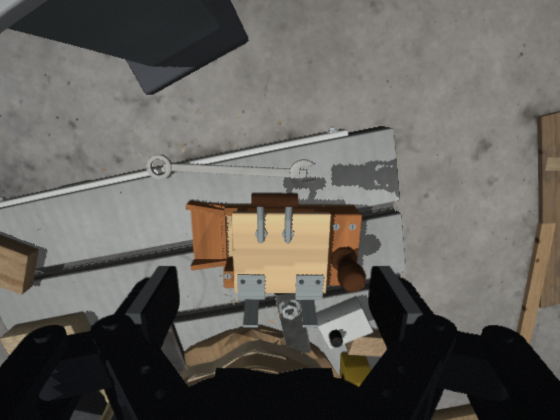

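The wrist view shows the pull bar at about (275,200), the cover from (232,213) to (330,295), the ramp at left (208,235), and the knob at (350,270). Next I measure the bar and cover from this view.

```bash
python3 - <<'E'
from h import *
d=np.load('pics/w1.npz');img,W=d['img'],d['W']
hsv=cv2.cvtColor(img,cv2.COLOR_RGB2HSV);z=W[...,2]
reg=np.zeros(z.shape,bool);reg[185:310,180:380]=1
def fit(nm,m):
    n,l,st,_=cv2.connectedComponentsWithStats(m.astype(np.uint8)); m=l==1+np.argmax(st[1:,4])
    P=W[m]; r=cv2.minAreaRect((P[:,:2]*1000).astype(np.float32)); print(nm,m.sum(),np.round(P.mean(0),4),np.round(r[0],1),np.round(r[1],1),round(r[2],2))
    return m
m=fit('cover',reg&(z>.050)&(z<.059)&(hsv[...,2]>120))
r2=reg.copy(); r2[208:]=0
fit('bar',r2&(z>.066)&(z<.085))
m=reg&(z>.088); print('knob',W[m].mean(0))
fit('ramp',reg&(z>-.002)&(z<.013)&(hsv[...,1]>100)&(np.arange(560)[None]<235))
print(hsv[235,208],hsv[200,275],np.round(W[200,275],3))
for a in [-.463]:
    pass
E
```

```text
cover 7388 [0.5071 0.1019 0.0543] [509.4 100.5] [102.1 102.1] 63.49
bar 681 [0.4418 0.1262 0.0771] [444.1 125.3] [43.7 16.5] 62.64
knob [0.49473495 0.16528302 0.17675234]
ramp 1627 [0.4678 0.0263 0.0068] [465.8  26.7] [49.1 63.7] 70.25
[ 13 154 144] [ 11 157  60] [0.442 0.127 0.079]
```

>>> drive_tool(
  slide=[
    [-0.048, 0, 0.1],
    [-0.048, 0, 0.2],
    [-0.048, 0, 0.3],
    [-0.048, 0, 0.4],
    [-0.048, 0, 0.5],
    [-0.048, 0, 0.6],
    [-0.048, 0, 0.68],
    [-0.048, 0, 0.724],
  ],
  rotation=[
    [0, 0, 0.01],
    [0, 0, 0.01],
    [0, 0, 0.01],
    [0, 0, 0.01],
    [0, 0, 0.01],
    [0, 0, 0.01],
    [0, 0, 0.01],
    [0, 0, 0.01],
  ],
)

```text
clock: 6.15
eef_pos: [0.4411, 0.1241, 0.0494]
tool_rot: [0.232, 0.973, -0.001, -0.001]
ft_force: [-0.4, 0.0, -0.5]
grip_width: 0.0856
grasp_force: 0.0
```

>>> drive_tool(
  slide=[
    [0, 0, 0],
    [0, 0, 0],
    [0, 0, 0],
    [0, 0, 0],
    [0, 0, 0],
    [0, 0, 0],
    [0, 0, 0],
    [0, 0, 0],
  ],
  rotation=[
    [0, 0, 0],
    [0, 0, 0],
    [0, 0, 0],
    [0, 0, 0],
    [0, 0, 0],
    [0, 0, 0],
    [0, 0, 0],
    [0, 0, 0],
  ],
  gripper=0,
)

```text
clock: 7.15
eef_pos: [0.4435, 0.1265, 0.0519]
tool_rot: [0.231, 0.973, 0.002, 0.001]
ft_force: [-1.0, 4.9, 5.7]
grip_width: 0.0429
grasp_force: 60.9
```

```bash
python3 - <<'E'
import numpy as np
def tab(a0,A):
    f=lambda a:np.array([-120.4*np.cos(2.9409-a),0,-120.4*np.sin(2.9409-a)])/250
    print([[round(float(v),3)+0. for v in f(a)-f(a0)] for a in A])
tab(0,[.06,.15,.26,.38,.51,.64,.77,.9]); tab(.9,[1.03,1.16,1.29,1.41,1.52,1.62,1.71,1.79])
print('close'); tab(1.8,[1.75,1.66,1.55,1.43,1.3,1.17,1.04,.9]); tab(.9,[.76,.62,.48,.35,.23,.12,.04,0])
from h import *
o=bot.get_obs();print({k:np.round(o[k],4) for k in('eef_pos','tool_rot','ft_force','grip_width','grasp_force')})
E
```

```text
[[-0.007, 0.0, -0.028], [-0.02, 0.0, -0.069], [-0.041, 0.0, -0.118], [-0.069, 0.0, -0.168], [-0.107, 0.0, -0.218], [-0.151, 0.0, -0.263], [-0.2, 0.0, -0.301], [-0.254, 0.0, -0.333]]
[[-0.058, 0.0, -0.025], [-0.118, 0.0, -0.042], [-0.18, 0.0, -0.051], [-0.237, 0.0, -0.052], [-0.29, 0.0, -0.047], [-0.337, 0.0, -0.037], [-0.379, 0.0, -0.025], [-0.414, 0.0, -0.01]]
close
[[0.022, 0.0, -0.009], [0.063, 0.0, -0.024], [0.115, 0.0, -0.036], [0.172, 0.0, -0.043], [0.234, 0.0, -0.043], [0.296, 0.0, -0.034], [0.357, 0.0, -0.018], [0.419, 0.0, 0.008]]
[[0.058, 0.0, 0.035], [0.11, 0.0, 0.077], [0.156, 0.0, 0.126], [0.192, 0.0, 0.177], [0.219, 0.0, 0.228], [0.239, 0.0, 0.278], [0.25, 0.0, 0.315], [0.254, 0.0, 0.333]]
{'eef_pos': array([0.4435, 0.1265, 0.0519]), 'tool_rot': array([0.2313, 0.9729, 0.0022, 0.0014]), 'ft_force': array([-0.9765,  4.8637,  5.6935]), 'grip_width': np.float64(0.0429), 'grasp_force': np.float64(60.9004)}
```

>>> drive_tool(
  slide=[
    [-0.007, 0, -0.028],
    [-0.02, 0, -0.069],
    [-0.041, 0, -0.118],
    [-0.069, 0, -0.168],
    [-0.107, 0, -0.218],
    [-0.151, 0, -0.263],
    [-0.2, 0, -0.301],
    [-0.254, 0, -0.333],
  ],
  rotation=[
    [0, 0, 0],
    [0, 0, 0],
    [0, 0, 0],
    [0, 0, 0],
    [0, 0, 0],
    [0, 0, 0],
    [0, 0, 0],
    [0, 0, 0],
  ],
)

```text
clock: 8.15
eef_pos: [0.4986, 0.0986, 0.1336]
tool_rot: [0.231, 0.973, 0.003, -0.001]
ft_force: [3.6, 9.3, -6.2]
grip_width: 0.0429
grasp_force: 61.9
```

>>> drive_tool(
  slide=[
    [-0.058, 0, -0.025],
    [-0.118, 0, -0.042],
    [-0.18, 0, -0.051],
    [-0.237, 0, -0.052],
    [-0.29, 0, -0.047],
    [-0.337, 0, -0.037],
    [-0.379, 0, -0.025],
    [-0.414, 0, -0.01],
  ],
  rotation=[
    [0, 0, 0],
    [0, 0, 0],
    [0, 0, 0],
    [0, 0, 0],
    [0, 0, 0],
    [0, 0, 0],
    [0, 0, 0],
    [0, 0, 0],
  ],
)

```text
clock: 9.15
eef_pos: [0.5927, 0.0512, 0.1377]
tool_rot: [0.231, 0.973, 0.002, 0.002]
ft_force: [1.8, 7.2, 4.0]
grip_width: 0.0424
grasp_force: 60.6
```

>>> drive_tool(
  slide=[
    [-0.004, 0, 0.002],
    [-0.004, 0, 0.002],
    [-0.004, 0, 0.002],
    [-0.004, 0, 0.002],
    [-0.004, 0, 0.002],
    [-0.004, 0, 0.002],
    [-0.004, 0, 0.002],
    [-0.004, 0, 0.002],
  ],
  rotation=[
    [0, 0, 0],
    [0, 0, 0],
    [0, 0, 0],
    [0, 0, 0],
    [0, 0, 0],
    [0, 0, 0],
    [0, 0, 0],
    [0, 0, 0],
  ],
)

```text
clock: 10.15
eef_pos: [0.5934, 0.0508, 0.1374]
tool_rot: [0.231, 0.973, 0.002, 0.002]
ft_force: [2.6, 6.1, 4.7]
grip_width: 0.0425
grasp_force: 60.5
```

```bash
python3 - <<'E'
from h import *
o=bot.get_obs();print({k:np.round(o[k],4) for k in('clock','eef_pos','tool_rot','ft_force','grip_width','grasp_force')})
th=-.466;ex=np.array([np.cos(th),np.sin(th)]);ey=np.array([-ex[1],ex[0]]);O=np.array([.4998,.0973])
q=o['eef_pos'][:2]-O;print('carrier xy',q@ex,q@ey)
E
```

```text
{'clock': np.float64(10.15), 'eef_pos': array([0.5934, 0.0508, 0.1374]), 'tool_rot': array([0.2312, 0.9729, 0.0022, 0.0017]), 'ft_force': array([2.6137, 6.1399, 4.7493]), 'grip_width': np.float64(0.0425), 'grasp_force': np.float64(60.5076)}
carrier xy 0.10452225303775288 0.0005722684848029552
```

>>> drive_tool(
  slide=[
    [0, 0, 0],
    [0, 0, 0],
    [0, 0, 0],
    [0, 0, 0],
    [0, 0, 0],
    [0, 0, 0],
    [0, 0, -0.06],
    [0, 0, -0.16],
  ],
  rotation=[
    [0, 0, 0],
    [0, 0, 0],
    [0, 0, 0],
    [0, 0, 0],
    [0, 0, 0],
    [0, 0, 0],
    [0, 0, 0],
    [0, 0, 0],
  ],
  gripper=1,
)

```text
clock: 11.15
eef_pos: [0.5913, 0.049, 0.176]
tool_rot: [0.232, 0.973, -0.0, -0.001]
ft_force: [-0.3, -0.2, -0.2]
grip_width: 0.0851
grasp_force: 0.0
```

```bash
python3 - <<'E'
from h import *
c=cam('top'); W=pts(c); np.savez('pics/top1.npz',img=c['image'],W=W);cv2.imwrite('pics/top1c.png',cv2.resize(c['image'][160:310,150:400],None,fx=3,fy=3)[:,:,::-1])
plan([.4976,-.2413,.25],-.224)
E
```

```text
call 0 slide [-0.061 -0.403 -0.093] rot [0.004 0.002 0.885]
call 1 slide [-0.227 -0.339 -0.093] rot [0.004 0.002 0.885]
call 2 slide [-0.35  -0.209 -0.092] rot [0.004 0.002 0.885]
```

View pics/top1c.png

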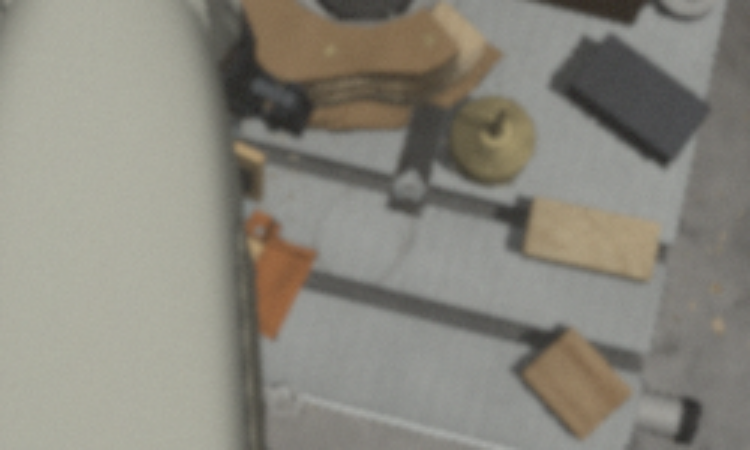

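The crop shows the cover standing edge-on at (250,170) and staying up, with the ramp (285,285), blank (590,238) and oil can (492,138) unchanged. I move over to the blank next.

>>> drive_tool(
  slide=[
    [0, -0.02, -0.1],
    [0, -0.06, -0.2],
    [-0.01, -0.11, -0.28],
    [-0.02, -0.17, -0.3],
    [-0.03, -0.23, -0.3],
    [-0.04, -0.29, -0.3],
    [-0.05, -0.35, -0.3],
    [-0.06, -0.4, -0.3],
  ],
  rotation=[
    [0, 0, 0.11],
    [0, 0, 0.22],
    [0, 0, 0.33],
    [0, 0, 0.44],
    [0, 0, 0.55],
    [0, 0, 0.66],
    [0, 0, 0.77],
    [0, 0, 0.885],
  ],
)

```text
clock: 12.2
eef_pos: [0.5595, -0.0481, 0.25]
tool_rot: [0.441, 0.897, -0.0, -0.0]
ft_force: [0.2, -0.2, 0.2]
grip_width: 0.0853
grasp_force: 0.0
```

>>> drive_tool(
  slide=[
    [-0.028, -0.042, 0],
    [-0.056, -0.084, 0],
    [-0.084, -0.126, 0],
    [-0.112, -0.168, 0],
    [-0.14, -0.21, 0],
    [-0.168, -0.252, 0],
    [-0.196, -0.294, 0],
    [-0.227, -0.339, 0],
  ],
  rotation=[
    [0, 0, 0.11],
    [0, 0, 0.22],
    [0, 0, 0.33],
    [0, 0, 0.44],
    [0, 0, 0.55],
    [0, 0, 0.66],
    [0, 0, 0.77],
    [0, 0, 0.885],
  ],
)

```text
clock: 13.2
eef_pos: [0.5277, -0.1446, 0.2506]
tool_rot: [0.627, 0.779, -0.0, 0.0]
ft_force: [0.4, -0.1, 0.7]
grip_width: 0.0853
grasp_force: 0.0
```

>>> drive_tool(
  slide=[
    [-0.05, -0.03, 0],
    [-0.1, -0.06, 0],
    [-0.15, -0.09, 0],
    [-0.2, -0.12, 0],
    [-0.25, -0.15, 0],
    [-0.3, -0.18, 0],
    [-0.35, -0.209, 0],
    [-0.35, -0.209, 0],
  ],
  rotation=[
    [0, 0, 0.13],
    [0, 0, 0.26],
    [0, 0, 0.39],
    [0, 0, 0.52],
    [0, 0, 0.65],
    [0, 0, 0.78],
    [0, 0, 0.885],
    [0, 0, 0.885],
  ],
)

```text
clock: 14.2
eef_pos: [0.4955, -0.2416, 0.2505]
tool_rot: [0.783, 0.623, -0.0, -0.0]
ft_force: [-0.5, 0.4, -0.2]
grip_width: 0.0857
grasp_force: 0.0
```

```bash
python3 - <<'E'
from h import *
c=cam('wrist','w2'); W=pts(c); z=W[...,2]
m=(z>.027)&(z<.037)&(abs(W[...,0]-.4976)<.09)&(abs(W[...,1]+.2413)<.09)
n,l,st,_=cv2.connectedComponentsWithStats(m.astype(np.uint8)); m=l==1+np.argmax(st[1:,4])
P=W[m];r=cv2.minAreaRect((P[:,:2]*1000).astype(np.float32));print(m.sum(),P.mean(0),r)
o=bot.get_obs();print(o['eef_pos'],o['clock'])
plan([.4976,-.2413,.012],-.224)
E
```

```text
4286 [ 0.50050222 -0.24057638  0.03184834] ((499.9754333496094, -243.10556030273438), (108.22405242919922, 50.15925979614258), 77.24224853515625)
[ 0.4957355  -0.24101269  0.25049126] 14.25
call 0 slide [0.    0.008 0.954] rot [-0.    -0.001 -0.003]
```

>>> drive_tool(
  slide=[
    [0, 0.014, 0.13],
    [0, 0.014, 0.26],
    [0, 0.014, 0.39],
    [0, 0.014, 0.52],
    [0, 0.014, 0.65],
    [0, 0.014, 0.78],
    [0, 0.014, 0.9],
    [0, 0.014, 0.97],
  ],
  rotation=[
    [0, 0, 0],
    [0, 0, 0],
    [0, 0, 0],
    [0, 0, 0],
    [0, 0, 0],
    [0, 0, 0],
    [0, 0, 0],
    [0, 0, 0],
  ],
)

```text
clock: 15.25
eef_pos: [0.4986, -0.2402, 0.0063]
tool_rot: [0.782, 0.624, -0.0, -0.001]
ft_force: [0.2, -0.5, -0.1]
grip_width: 0.0855
grasp_force: 0.0
```

>>> drive_tool(
  slide=[
    [0, 0, 0],
    [0, 0, 0],
    [0, 0, 0],
    [0, 0, 0],
    [0, 0, 0],
    [0, 0, 0],
    [0, 0, -0.05],
    [0, 0, -0.15],
  ],
  rotation=[
    [0, 0, 0],
    [0, 0, 0],
    [0, 0, 0],
    [0, 0, 0],
    [0, 0, 0],
    [0, 0, 0],
    [0, 0, 0],
    [0, 0, 0],
  ],
  gripper=0,
)

```text
clock: 16.25
eef_pos: [0.4979, -0.2407, 0.0451]
tool_rot: [0.782, 0.623, -0.001, -0.002]
ft_force: [0.3, -0.2, -0.2]
grip_width: 0.0483
grasp_force: 64.3
```

```bash
python3 - <<'E'
from h import *
W=np.load('pics/w1.npz')['W']
for u,v in [(158,167),(145,165),(170,175),(302,170),(230,171)]: print((u,v),np.round(W[v,u],3))
plan([.4235,-.0546,.05],-.466)
print(bot.get_obs()['eef_pos'])
E
```

```text
(158, 167) [ 0.368  0.008 -0.016]
(145, 165) [ 0.353 -0.337 -0.779]
(170, 175) [ 0.383  0.022 -0.   ]
(302, 170) [0.444 0.161 0.004]
(230, 171) [0.409 0.087 0.004]
call 0 slide [ 0.66  -0.456 -0.018] rot [-0.007 -0.001  0.483]
[ 0.49789257 -0.2407336   0.04505525]
```

>>> drive_tool(
  slide=[
    [0.07, -0.05, 0],
    [0.16, -0.12, 0],
    [0.25, -0.19, 0],
    [0.35, -0.26, 0],
    [0.45, -0.34, 0],
    [0.54, -0.41, 0],
    [0.6, -0.45, 0],
    [0.621, -0.465, 0],
  ],
  rotation=[
    [0, 0, 0.06],
    [0, 0, 0.12],
    [0, 0, 0.18],
    [0, 0, 0.24],
    [0, 0, 0.31],
    [0, 0, 0.38],
    [0, 0, 0.44],
    [0, 0, 0.483],
  ],
)

```text
clock: 17.25
eef_pos: [0.42, -0.0634, 0.0459]
tool_rot: [0.851, 0.525, -0.0, -0.0]
ft_force: [0.2, 0.0, -1.1]
grip_width: 0.0489
grasp_force: 64.3
```

```bash
python3 - <<'E'
from h import *
plan([.419,-.0636,.0070],-.466)
o=bot.get_obs();print(o['eef_pos'],o['grip_width'])
E
```

```text
call 0 slide [-0.002 -0.003  0.156] rot [-0.     0.     0.001]
[ 0.42000077 -0.06341564  0.04588304] 0.04887658800540857
```

>>> drive_tool(
  slide=[
    [0, 0, 0.03],
    [0, 0, 0.06],
    [0, 0, 0.09],
    [0, 0, 0.12],
    [0, 0, 0.14],
    [0, 0, 0.15],
    [0, 0, 0.154],
    [0, 0, 0.154],
  ],
  rotation=[
    [0, 0, 0],
    [0, 0, 0],
    [0, 0, 0],
    [0, 0, 0],
    [0, 0, 0],
    [0, 0, 0],
    [0, 0, 0],
    [0, 0, 0],
  ],
)

```text
clock: 18.25
eef_pos: [0.4202, -0.0642, 0.0092]
tool_rot: [0.851, 0.525, -0.0, 0.0]
ft_force: [-8.1, 1.4, 24.5]
grip_width: 0.0488
grasp_force: 67.3
```

>>> drive_tool(
  slide=[
    [0, 0, 0],
    [0, 0, 0],
    [0, 0, 0],
    [0, 0, -0.05],
    [0, 0, -0.15],
    [0, 0, -0.3],
    [0, 0, -0.45],
    [0, 0, -0.5],
  ],
  rotation=[
    [0, 0, 0],
    [0, 0, 0],
    [0, 0, 0],
    [0, 0, 0],
    [0, 0, 0],
    [0, 0, 0],
    [0, 0, 0],
    [0, 0, 0],
  ],
  gripper=1,
)

```text
clock: 19.25
eef_pos: [0.4223, -0.0643, 0.1349]
tool_rot: [0.851, 0.525, 0.002, 0.002]
ft_force: [0.2, -0.5, 0.6]
grip_width: 0.0855
grasp_force: 0.0
```

```bash
cat >> h.py <<'E'
th=-.466;ex=np.array([np.cos(th),np.sin(th)]);ey=np.array([-ex[1],ex[0]]);O=np.array([.4998,.0973])
def cw(x,y): return O+x*ex+y*ey
def wc(p): q=np.array(p)[:2]-O; return np.round([q@ex,q@ey],4)
E
python3 - <<'E'
from h import *
o=bot.get_obs();print(o['eef_pos'],wc(o['eef_pos']),o['grip_width'])
for n in('wrist','top'):
    c=cam(n,n+'3');W=pts(c);z=W[...,2]; cc=(W[...,:2]-O); a=cc@ex;b=cc@ey
    m=(z>.026)&(z<.038)&(abs(a)<.05)&(b<-.11)&(b>-.26)
    n_,l,st,_=cv2.connectedComponentsWithStats(m.astype(np.uint8)); m=l==1+np.argmax(st[1:,4])
    P=W[m];r=cv2.minAreaRect((np.stack([a[m],b[m]],1)*1000).astype(np.float32));print(n,m.sum(),P.mean(0),wc(P.mean(0)),r)
E
```

```text
[ 0.42226516 -0.06434998  0.13485808] [ 0.0034 -0.1793] 0.08545209540139972
wrist 8608 [ 0.42184848 -0.06264121  0.03187196] [ 0.0022 -0.1779] ((2.2304439544677734, -182.0321044921875), (110.55098724365234, 50.159881591796875), 89.9452133178711)Traceback (most recent call last):
  File "<stdin>", line 6, in <module>
    return _wrapfunc(a, 'argmax', axis=axis, out=out, **kwds)
    return bound(*args, **kwds)
ValueError: attempt to get argmax of an empty sequence
```

View pics/wrist3.png

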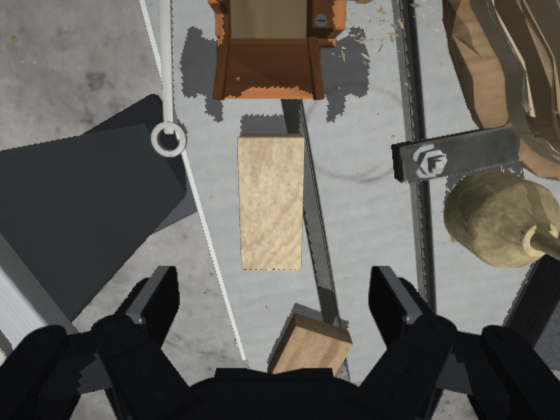

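The wrist view shows the blank straight in line with the ramp: blank corners (238,137)–(303,270), ramp foot (213,98)–(323,98). The offcut is behind at (310,345). Now the pusher goes behind the blank.

>>> drive_tool(
  slide=[
    [-0.08, 0, 0],
    [-0.16, -0.01, 0],
    [-0.25, -0.01, 0],
    [-0.33, -0.01, 0.03],
    [-0.333, -0.01, 0.15],
    [-0.333, -0.01, 0.29],
    [-0.333, -0.01, 0.42],
    [-0.333, -0.01, 0.49],
  ],
  rotation=[
    [0, 0, 0],
    [0, 0, 0],
    [0, 0, 0],
    [0, 0, 0],
    [0, 0, 0],
    [0, 0, 0],
    [0, 0, 0],
    [0, 0, 0],
  ],
  gripper=0.24,
)

```text
clock: 20.35
eef_pos: [0.3781, -0.1364, 0.0065]
tool_rot: [0.851, 0.525, -0.002, -0.002]
ft_force: [0.1, 0.4, -0.2]
grip_width: 0.0207
grasp_force: 0.0
```

>>> drive_tool(
  slide=[
    [0.03, 0, 0],
    [0.08, 0, 0],
    [0.13, 0, 0],
    [0.19, 0, 0],
    [0.25, 0, 0],
    [0.31, 0, 0],
    [0.36, 0, 0],
    [0.4, 0, 0],
  ],
  rotation=[
    [0, 0, 0],
    [0, 0, 0],
    [0, 0, 0],
    [0, 0, 0],
    [0, 0, 0],
    [0, 0, 0],
    [0, 0, 0],
    [0, 0, 0],
  ],
)

```text
clock: 21.35
eef_pos: [0.4262, -0.0472, 0.0096]
tool_rot: [0.851, 0.525, 0.0, -0.0]
ft_force: [-1.1, -1.2, 0.7]
grip_width: 0.0204
grasp_force: 0.5
```

```bash
python3 - <<'E'
from h import *
o=bot.get_obs();print(o['clock'],o['eef_pos'],wc(o['eef_pos']),o['grip_width'],o['ft_force'])
c=cam('wrist','wrist4');W=pts(c);z=W[...,2]; cc=(W[...,:2]-O); a=cc@ex;b=cc@ey
m=(z>.026)&(z<.05)&(abs(a)<.027)&(b<-.04)&(b>-.16)
P=np.stack([a[m],b[m]],1)*1000;print(m.sum(),cv2.minAreaRect(P.astype(np.float32)))
print('front y pct',np.percentile(P[:,1],[0.5,2,98,99.5]))
E
```

```text
21.35 [ 0.42622365 -0.04718326  0.00955408] [-0.0008 -0.1621] 0.020389749325563172 [-1.06745927 -1.2069913   0.74616105]
40425 ((0.3761272430419922, -108.08100891113281), (103.86632537841797, 53.379634857177734), 89.83727264404297)
front y pct [-156.45158993 -154.98761095  -58.04669932  -57.09154277]
```

View pics/wrist4.png

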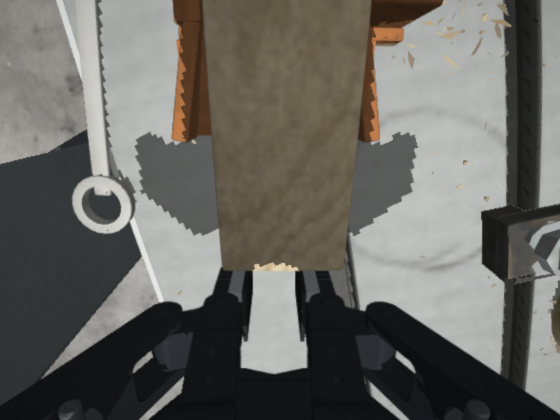

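The wrist view shows the blank centred between the guides and running up the ramp, with its rear edge at row 268 against both fingertips. I keep pushing and rise with the ramp.

>>> drive_tool(
  slide=[
    [0.03, 0, 0],
    [0.07, 0, 0],
    [0.11, 0, 0],
    [0.15, 0, -0.004],
    [0.19, 0, -0.012],
    [0.22, 0, -0.02],
    [0.25, 0, -0.03],
    [0.28, 0, -0.04],
  ],
  rotation=[
    [0, 0, 0],
    [0, 0, 0],
    [0, 0, 0],
    [0, 0, 0],
    [0, 0, 0],
    [0, 0, 0],
    [0, 0, 0],
    [0, 0, 0],
  ],
)

```text
clock: 22.4
eef_pos: [0.4575, 0.015, 0.0197]
tool_rot: [0.851, 0.525, 0.0, -0.0]
ft_force: [0.3, -0.8, -0.7]
grip_width: 0.0207
grasp_force: 0.1
```

```bash
python3 - <<'E'
from h import *
o=bot.get_obs();print(o['clock'],o['eef_pos'],wc(o['eef_pos']),o['grip_width'],o['ft_force'])
for n in ('wrist','top'):
    c=cam(n,n+'5');W=pts(c);z=W[...,2]; cc=(W[...,:2]-O); a=cc@ex;b=cc@ey
    for lo in np.arange(-.10,.06,.01):
        m=(abs(a)<.02)&(b>lo)&(b<lo+.01)&(z<.06)
        if m.sum()>5: print(n,round(lo,3),m.sum(),np.round(np.median(z[m]),4),end='; ')
    print()
E
```

```text
22.4 [0.45747416 0.01501117 0.01972759] [-0.0008 -0.0925] 0.02074250727505472 [ 0.27133152 -0.77724397 -0.71920982]
wrist -0.1 520 0.0538; wrist -0.09 1501 0.0502; wrist -0.08 2358 0.0451; wrist -0.07 2567 0.0445; wrist -0.06 2704 0.0439; wrist -0.05 2853 0.0434; wrist -0.04 3054 0.0428; wrist -0.03 3245 0.0422; wrist -0.02 3339 0.0416; wrist -0.01 3570 0.0411; wrist -0.0 3728 0.0405; wrist 0.01 2682 0.04; 
top 0.05 20 0.037;
```

>>> drive_tool(
  slide=[
    [0.015, 0, -0.01],
    [0.03, 0, -0.018],
    [0.045, 0, -0.024],
    [0.06, 0, -0.03],
    [0.075, 0, -0.03],
    [0.09, 0, -0.03],
    [0.105, 0, -0.03],
    [0.112, 0, -0.03],
  ],
  rotation=[
    [0, 0, 0],
    [0, 0, 0],
    [0, 0, 0],
    [0, 0, 0],
    [0, 0, 0],
    [0, 0, 0],
    [0, 0, 0],
    [0, 0, 0],
  ],
)

```text
clock: 23.5
eef_pos: [0.47, 0.0398, 0.027]
tool_rot: [0.851, 0.525, -0.0, 0.0]
ft_force: [-1.3, -0.0, 0.7]
grip_width: 0.0204
grasp_force: 0.3
```

```bash
cat > m.py <<'E'
from h import *
o=bot.get_obs();print(o['clock'],o['eef_pos'],wc(o['eef_pos']),o['grip_width'],o['ft_force'])
c=cam('wrist','wrist_%.2f'%o['clock']);W=pts(c);z=W[...,2]; cc=(W[...,:2]-O); a=cc@ex;b=cc@ey
for lo in np.arange(-.08,.06,.005):
    m=(abs(a)<.02)&(b>lo)&(b<lo+.005)&(z<.06)
    if m.sum()>5: print(round(lo,3),m.sum(),np.round(np.median(z[m]),4),end='; ')
E
python3 m.py
```

```text
23.5 [0.47000608 0.03976892 0.02702877] [-0.0008 -0.0648] 0.02043458887228546 [-1.26691015 -0.00574377  0.66934735]
-0.08 313 0.0072; -0.075 412 0.009; -0.07 225 0.0293; -0.065 143 0.0469; -0.06 474 0.0475; -0.055 1524 0.0401; -0.05 980 0.039; -0.045 1023 0.039; -0.04 1049 0.039; -0.035 1085 0.039; -0.03 1112 0.039; -0.025 1165 0.039; -0.02 1184 0.039; -0.015 1252 0.039; -0.01 1252 0.039; -0.005 1312 0.0391; 0.0 1350 0.0391; 0.005 1449 0.0391; 0.01 1446 0.0391; 0.015 1482 0.0391; 0.02 1546 0.0391; 0.025 1554 0.0391; 0.03 1639 0.0391; 0.035 1664 0.0391; 0.04 1719 0.0392; 0.045 623 0.0391;
```

The blank's top is level at 39 mm over its whole length (7 mm bed + 32 mm), so it has dropped flat into the pocket. Now I retreat upwards and return to the pull bar.

>>> drive_tool(
  slide=[
    [-0.01, 0, 0],
    [-0.02, 0, -0.05],
    [-0.02, 0, -0.17],
    [-0.02, 0, -0.3],
    [-0.02, 0, -0.45],
    [-0.02, 0, -0.6],
    [-0.02, 0, -0.75],
    [-0.02, 0, -0.9],
  ],
  rotation=[
    [0, 0, 0],
    [0, 0, 0],
    [0, 0, 0],
    [0, 0, 0],
    [0, 0, 0],
    [0, 0, 0],
    [0, 0, 0],
    [0, 0, 0],
  ],
)

```text
clock: 24.55
eef_pos: [0.4673, 0.0348, 0.2543]
tool_rot: [0.851, 0.525, 0.001, 0.0]
ft_force: [0.2, 0.1, -0.8]
grip_width: 0.0206
grasp_force: 0.0
```

```bash
python3 - <<'E'
from h import *
plan([.5934,.0508,.24],1.104)
E
python3 m.py
```

```text
call 0 slide [0.071 0.105 0.014] rot [ 0.001  0.    -0.785]
call 1 slide [0.025 0.125 0.014] rot [ 0.001  0.    -0.785]
call 2 slide [-0.024  0.125  0.014] rot [ 0.001  0.    -0.785]
call 3 slide [-0.07   0.106  0.014] rot [ 0.001  0.    -0.785]
24.55 [0.46726111 0.03477352 0.25431078] [-0.001  -0.0705] 0.020567636642201167 [ 0.24092464  0.12086975 -0.79656262]
-0.08 130 0.0068; -0.075 136 0.0084; -0.07 136 0.0098; -0.065 134 0.0113; -0.06 68 0.0118; -0.055 109 0.0388; -0.05 167 0.0387; -0.045 164 0.0391; -0.04 185 0.039; -0.035 177 0.039; -0.03 164 0.0391; -0.025 190 0.0389; -0.02 190 0.0392; -0.015 189 0.0393; -0.01 185 0.0393; -0.005 186 0.0391; 0.0 190 0.0391; 0.005 190 0.0391; 0.01 189 0.039; 0.015 195 0.039; 0.02 195 0.0391; 0.025 196 0.039; 0.03 197 0.0391; 0.035 200 0.0393; 0.04 234 0.0392; 0.045 204 0.0392; 0.05 197 0.039; 0.055 210 0.0373; 0.06 240 0.0383;
```

>>> drive_tool(
  slide=[
    [0.009, 0.013, 0],
    [0.018, 0.026, 0],
    [0.027, 0.039, 0],
    [0.036, 0.052, 0],
    [0.045, 0.065, 0],
    [0.054, 0.08, 0],
    [0.063, 0.093, 0],
    [0.071, 0.105, 0],
  ],
  rotation=[
    [0, 0, -0.1],
    [0, 0, -0.2],
    [0, 0, -0.3],
    [0, 0, -0.4],
    [0, 0, -0.5],
    [0, 0, -0.6],
    [0, 0, -0.7],
    [0, 0, -0.785],
  ],
  gripper=1,
)

```text
clock: 25.6
eef_pos: [0.4989, 0.0389, 0.2528]
tool_rot: [0.732, 0.681, 0.0, 0.0]
ft_force: [0.1, -0.3, -1.8]
grip_width: 0.0851
grasp_force: 0.0
```

>>> drive_tool(
  slide=[
    [0.003, 0.016, 0],
    [0.006, 0.032, 0],
    [0.009, 0.048, 0],
    [0.012, 0.064, 0],
    [0.015, 0.08, 0],
    [0.018, 0.096, 0],
    [0.022, 0.112, 0],
    [0.025, 0.125, 0],
  ],
  rotation=[
    [0, 0, -0.1],
    [0, 0, -0.2],
    [0, 0, -0.3],
    [0, 0, -0.4],
    [0, 0, -0.5],
    [0, 0, -0.6],
    [0, 0, -0.7],
    [0, 0, -0.785],
  ],
)

```text
clock: 26.6
eef_pos: [0.5306, 0.0428, 0.2528]
tool_rot: [0.585, 0.811, 0.0, 0.0]
ft_force: [-0.7, 0.5, 0.4]
grip_width: 0.0854
grasp_force: 0.0
```

>>> drive_tool(
  slide=[
    [-0.003, 0.016, 0],
    [-0.006, 0.032, 0],
    [-0.009, 0.048, 0],
    [-0.012, 0.064, 0],
    [-0.015, 0.08, 0],
    [-0.018, 0.096, 0],
    [-0.022, 0.112, 0],
    [-0.025, 0.125, 0],
  ],
  rotation=[
    [0, 0, -0.1],
    [0, 0, -0.2],
    [0, 0, -0.3],
    [0, 0, -0.4],
    [0, 0, -0.5],
    [0, 0, -0.6],
    [0, 0, -0.7],
    [0, 0, -0.785],
  ],
)

```text
clock: 27.6
eef_pos: [0.5622, 0.0466, 0.2527]
tool_rot: [0.416, 0.909, 0.0, 0.0]
ft_force: [0.9, 0.2, -0.3]
grip_width: 0.0859
grasp_force: 0.0
```

>>> drive_tool(
  slide=[
    [-0.01, 0.015, 0],
    [-0.02, 0.03, 0],
    [-0.03, 0.045, 0],
    [-0.04, 0.06, 0],
    [-0.05, 0.075, 0],
    [-0.06, 0.09, 0],
    [-0.07, 0.106, 0],
    [-0.07, 0.106, 0],
  ],
  rotation=[
    [0, 0, -0.12],
    [0, 0, -0.24],
    [0, 0, -0.36],
    [0, 0, -0.48],
    [0, 0, -0.6],
    [0, 0, -0.7],
    [0, 0, -0.785],
    [0, 0, -0.785],
  ],
)

```text
clock: 28.6
eef_pos: [0.5938, 0.0508, 0.2525]
tool_rot: [0.232, 0.973, 0.0, 0.0]
ft_force: [-1.0, -0.1, 0.2]
grip_width: 0.0854
grasp_force: 0.0
```

```bash
python3 - <<'E'
from h import *
plan([.5934,.0508,.1374],1.104)
o=bot.get_obs();print(o['clock'],wc(o['eef_pos']))
c=cam('wrist','w6');W=pts(c);z=W[...,2]; cc=(W[...,:2]-O); a=cc@ex;b=cc@ey
m=(z>.145)&(z<.175)&(a>.07)&(a<.13)&(abs(b)<.035)
n,l,st,_=cv2.connectedComponentsWithStats(m.astype(np.uint8)); m=l==1+np.argmax(st[1:,4])
print(m.sum(),a[m].mean(),b[m].mean(),z[m].mean(),cv2.minAreaRect((np.stack([a[m],b[m]],1)*1000).astype(np.float32)))
E
```

```text
call 0 slide [ 0.002 -0.001  0.46 ] rot [ 0.     0.001 -0.001]
28.6 [0.1049 0.0007]
1412 0.10096516394774056 -6.334319920430085e-05 0.15990870429700216 ((98.98351287841797, 0.08282089233398438), (43.79594421386719, 24.445194244384766), 89.47295379638672)
```

View pics/w6.png

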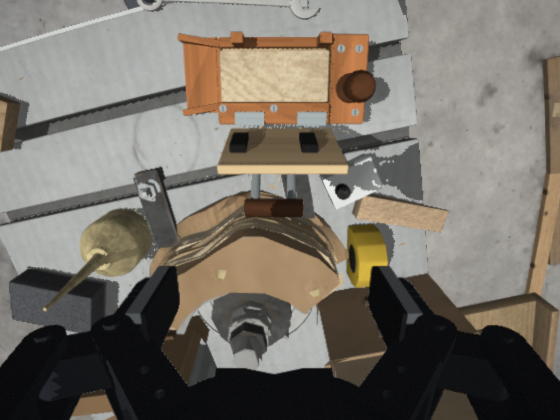

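The wrist view shows the blank seated squarely in the pocket at (220–330, 48–103). The cover is upright, with the bar at (273,208), where I released it. I descend and grip it.

>>> drive_tool(
  slide=[
    [0, 0, 0.07],
    [0, 0, 0.14],
    [0, 0, 0.21],
    [0, 0, 0.28],
    [0, 0, 0.34],
    [0, 0, 0.4],
    [0, 0, 0.44],
    [0, 0, 0.455],
  ],
  rotation=[
    [0, 0, 0],
    [0, 0, 0],
    [0, 0, 0],
    [0, 0, 0],
    [0, 0, 0],
    [0, 0, 0],
    [0, 0, 0],
    [0, 0, 0],
  ],
)

```text
clock: 29.65
eef_pos: [0.5935, 0.051, 0.1376]
tool_rot: [0.231, 0.973, -0.0, -0.0]
ft_force: [-0.2, -0.6, 0.3]
grip_width: 0.0855
grasp_force: 0.0
```

>>> drive_tool(
  slide=[
    [0, 0, 0],
    [0, 0, 0],
    [0, 0, 0],
    [0, 0, 0],
    [0, 0, 0],
    [0, 0, 0],
    [0, 0, 0],
    [0, 0, 0],
  ],
  rotation=[
    [0, 0, 0],
    [0, 0, 0],
    [0, 0, 0],
    [0, 0, 0],
    [0, 0, 0],
    [0, 0, 0],
    [0, 0, 0],
    [0, 0, 0],
  ],
  gripper=0,
)

```text
clock: 30.65
eef_pos: [0.5941, 0.0505, 0.1394]
tool_rot: [0.231, 0.973, -0.0, 0.001]
ft_force: [-1.4, -2.0, 5.4]
grip_width: 0.0422
grasp_force: 61.0
```

>>> drive_tool(
  slide=[
    [0.022, 0, -0.009],
    [0.063, 0, -0.024],
    [0.115, 0, -0.036],
    [0.172, 0, -0.043],
    [0.234, 0, -0.043],
    [0.296, 0, -0.034],
    [0.357, 0, -0.018],
    [0.419, 0, 0.008],
  ],
  rotation=[
    [0, 0, 0],
    [0, 0, 0],
    [0, 0, 0],
    [0, 0, 0],
    [0, 0, 0],
    [0, 0, 0],
    [0, 0, 0],
    [0, 0, 0],
  ],
)

```text
clock: 31.65
eef_pos: [0.4999, 0.0981, 0.1374]
tool_rot: [0.231, 0.973, -0.0, 0.001]
ft_force: [-0.2, -2.9, 3.0]
grip_width: 0.0428
grasp_force: 63.9
```

>>> drive_tool(
  slide=[
    [0.058, 0, 0.035],
    [0.11, 0, 0.077],
    [0.156, 0, 0.126],
    [0.192, 0, 0.177],
    [0.219, 0, 0.228],
    [0.239, 0, 0.278],
    [0.25, 0, 0.315],
    [0.254, 0, 0.333],
  ],
  rotation=[
    [0, 0, 0],
    [0, 0, 0],
    [0, 0, 0],
    [0, 0, 0],
    [0, 0, 0],
    [0, 0, 0],
    [0, 0, 0],
    [0, 0, 0],
  ],
)

```text
clock: 32.65
eef_pos: [0.4412, 0.1276, 0.0521]
tool_rot: [0.231, 0.973, 0.0, -0.002]
ft_force: [-6.6, 3.1, 4.3]
grip_width: 0.0427
grasp_force: 71.6
```

>>> drive_tool(
  slide=[
    [0, 0, 0.004],
    [0, 0, 0.004],
    [0, 0, 0.004],
    [0, 0, 0.004],
    [0, 0, 0.004],
    [0, 0, 0.004],
    [0, 0, 0.004],
    [0, 0, 0.004],
  ],
  rotation=[
    [0, 0, 0],
    [0, 0, 0],
    [0, 0, 0],
    [0, 0, 0],
    [0, 0, 0],
    [0, 0, 0],
    [0, 0, 0],
    [0, 0, 0],
  ],
)

```text
clock: 33.65
eef_pos: [0.4412, 0.1276, 0.0514]
tool_rot: [0.231, 0.973, 0.0, -0.002]
ft_force: [-5.8, 2.7, 3.4]
grip_width: 0.0424
grasp_force: 71.6
```

>>> drive_tool(
  slide=[
    [0, 0, 0],
    [0, 0, 0],
    [0, 0, 0],
    [0, 0, 0],
    [0, 0, 0],
    [0, 0, -0.03],
    [0, 0, -0.1],
    [0, 0, -0.2],
  ],
  rotation=[
    [0, 0, 0],
    [0, 0, 0],
    [0, 0, 0],
    [0, 0, 0],
    [0, 0, 0],
    [0, 0, 0],
    [0, 0, 0],
    [0, 0, 0],
  ],
  gripper=1,
)

```text
clock: 34.65
eef_pos: [0.4431, 0.1265, 0.1025]
tool_rot: [0.231, 0.973, -0.0, -0.001]
ft_force: [1.2, 0.3, 0.2]
grip_width: 0.0853
grasp_force: 0.0
```

>>> drive_tool(
  slide=[
    [0, 0, -0.1],
    [0, 0, -0.2],
    [0, 0, -0.3],
    [0, 0, -0.4],
    [0, 0, -0.45],
    [0, 0, -0.5],
    [0, 0, -0.5],
    [0, 0, -0.5],
  ],
  rotation=[
    [0, 0, 0],
    [0, 0, 0],
    [0, 0, 0],
    [0, 0, 0],
    [0, 0, 0],
    [0, 0, 0],
    [0, 0, 0],
    [0, 0, 0],
  ],
)

```text
clock: 35.65
eef_pos: [0.4431, 0.1266, 0.2263]
tool_rot: [0.231, 0.973, -0.0, -0.001]
ft_force: [-0.4, 0.3, 1.5]
grip_width: 0.0856
grasp_force: 0.0
```

```bash
python3 - <<'E'
from h import *
c=cam('wrist','w7');W=pts(c);z=W[...,2]; cc=(W[...,:2]-O); a=cc@ex;b=cc@ey
hsv=cv2.cvtColor(c['image'],cv2.COLOR_RGB2HSV)
m=(a>-.04)&(a<.02)&(abs(b)<.03)&(z>.03)&(z<.1)&(hsv[...,2]>120)&(hsv[...,1]>60)
A=np.stack([a[m],np.ones(m.sum())],1);k=np.linalg.lstsq(A,z[m],rcond=None)[0];print('cover slope,z',m.sum(),k)
o=bot.get_obs();print(o['clock'],o['eef_pos'],o['ft_force'],o['joint_vel'])
E
```

```text
cover slope,z 2705 [-0.00597359  0.05434882]
35.7 [0.4430238  0.12654252 0.22615452] [ 0.46443796 -0.21836974 -0.37777978] [ 0.00116665  0.00220328 -0.00076216  0.00092399  0.00050385 -0.00062481]
```

View pics/w7.png

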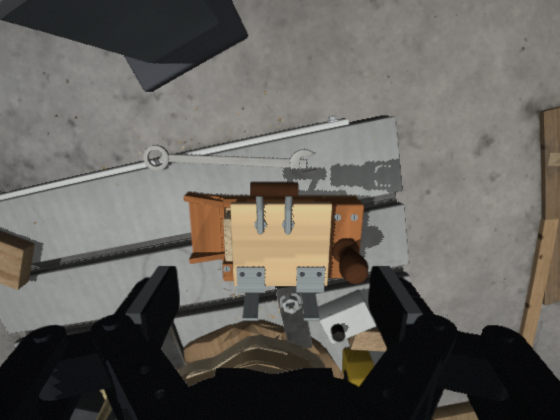

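The picture shows the cover shut and level over the blank: tilt about 0.006 rad, top at 54 mm, bar at (275,190). The spanner and the other things in view haven't moved, and the arm is clear.

```bash
python3 -c "
from workcell import bot
print(bot.job_done())"
```

```text
the job is handed in; nothing more can be done
None
```

The job is handed in at about 36 s on the robot's clock: the blank lies flat in the pocket, the cover is shut on it (tilt measured at about 0.006 rad) and the arm is clear; the hand-in call gave no verdict.

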